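# Set the tall tin to warm on the hot plate

### The arm

A 7-joint arm with a two-finger parallel gripper is mounted at the origin on the work surface. World frame = base frame: x ahead of the robot, y to its left, z up, the work surface at z = 0. Lengths are in m, angles in rad, forces in N, time in s.
With the tool pointing down it reaches from about 0.4 to 0.875 m from the base axis. Payload 6.5 kg.
Tool frame: the origin (TCP) lies between the finger pads; the fingertips stand 17 mm ahead of it and the grasp point (between the pads) lies 2 mm behind it; z points along the fingers, y is the line along which they close (so a half turn about z gives the same grasp; the last joint's range is limited). The gripper opens to 85 mm and grips with 20 to 120 N. Pads are 22 mm wide; open, the fingers measure 114 mm over their backs; the gripper's body (76 mm by 85 mm) begins 54 mm behind the grasp point. The pads swing forward as they close: fully open they stand 13 mm farther back than shut.
Start: joints at [-1.213, 0.536, -0.004, 1.538, 0.003, 1.067, -0.071], TCP at [0.267, 0.592, 0.248] pointing down, gripper open.
Joint ranges: [-2.7, 2.7], [-0.37, 2.16], [-1.27, 1.26], [0.24, 2.4], [-1.31, 4.45], [0.19, 1.91], [-2.76, 2.76]. Speed limits (rad/s): [2.39, 2.39, 3.14, 3.14, 3.14, 3.14, 3.14].

### API

Orientations are given as a unit quaternion [w, x, y, z].
In Python, from bench import ctrl, optics gives the robot as it stands.
- The arm moves only by the tool arm_command, never from a script. Its argument "steps" is a list of rows, each a list of 3 entries, a list of its own where there are three numbers: the shift along the world's x, y, z in cm, then the turn about the world's z in degrees, then the opening, from 0 (shut) to 1 (fully open). In form: [[[dx, dy, dz], yaw, grip], ...]. A call has exactly 8 rows; each row shifts and turns the commanded pose from where the row before left it; what a row does not reach is not made up. A row lasts 1/10 s, in which the tool goes at most 50 mm and 8.59 degrees, less where a joint would pass 70% of its speed; a pose out of reach is approached as far as the arm can. A call with a gripper value outside its range is refused whole. The fingers move at their own pace and stop on an object; the grip force is fixed at half the most. Time passes only in rows, so rows that do not move let the fingers close, or fill a call up. It gives the time, the measured TCP pose, the force, the opening and the grip force at its end, in the units of the state.
- ctrl.get_obs(): the state, without advancing time (a new reading comes with each control period).
- optics.capture(name): name is "scene" or "top" or "wrist"; returns a dict with "frame" (384x512x3 uint8, red, green, blue), "range_z" (384x512 float32, m along the optical axis (not along the pixel's ray), 0 where there is no reading), "camera_matrix" (3x3 intrinsics, pixels), "xyz" and "orientation" of the camera in the world. Camera axes: x right, y down, z forward; pixel columns grow to the right and rows downward; lengths in m; the calibration is good to about 2 mm. A picture is of the moment at which its call begins.
- ctrl.hand_in(): hands the job in; it is judged then, once.
The state is a dict: "t": time; "q": joint angles; "qvel": joint speeds; "joint_efforts": joint torques, N m; "eef_pos": TCP position; "eef_rot": TCP orientation; "force": force on the tool from outside, world axes, zero at the start; "ft_torque": the same for the moment, N m; "grip_width": finger opening in m; "grip_force": force on a finger pad.
Only numpy, scipy, OpenCV 4.12 (cv2) and the standard library are available. Lean on these libraries where they do the work, as an engineer would, in place of code of your own. Each camera call takes 0.05 s, during which the arm holds its last target. There are 200 camera calls.

### The job

Start warming the resin: with your fingertips, push the tall tin along the glass until it stands centred on the hot plate's printed ring, and turn the knurled heat dial up, by fingertip friction on its rim or top, until it has clicked into the three-dot setting. Only touch and push: do not lift or tip the tin, and do not take the tin or the dial between the fingers. Leave the squat tin and the other things lying about where they are.

Things in the scene. Friction and masses are not known exactly. Their poses are not given: they have to be found in the camera images.
- hotplate: Portable glass-ceramic hot plate, fixed to the table, a little turned: steel case 360 (its x) x 300 (its y) x 65 mm high. Origin at the centre of its underside, z up, front with the control deck to -x. The flat top is 65 mm above the table all over: grey control deck from x = -177 to -88 mm, black glass from x = -86 to +176 mm. Scale marks round the dial: open ring = off, then one to six dots.
- ring (a point): Centre of the thin grey heating ring (130 mm in diameter, printed, no thickness) on the glass, 65 mm above the table, 35 mm behind the hot plate's middle. The tall tin's centre has to stand over this point. Axes as the hot plate's.
- dial_axis (a point): Heat dial: black knurled round knob, 58 mm in diameter, axis vertical, on the control deck 133 mm in front of the hot plate's middle, 70 mm clear of the tins. This point is on its axis, half-way up, 77 mm above the table; the knob spans 68 to 89 mm and is flat on top with a white pointer line. Axes as the hot plate's (not turning). On its side nearest the robot, clockwise is towards the plate's +y.
- dial (a joint): Dial angle, rad, growing clockwise seen from above. 0 (off): pointer along the hot plate's +x, away from the robot. A stop every 0.785 rad (45 deg): 0.785 one dot, 1.571 two dots (pointer to -y), 2.356 three dots (wanted), 3.142 four, to 4.712 six; end stops just outside. Starts in off, one or two dots. Let go between stops it jumps to the nearer one; leaving a stop takes up to 0.065 N m (2 N at the rim).
- tall_tin_mid (a point): Centre, half-way up, of the tall tin: a closed upright round tin with a paper label, 72 mm in diameter, 90 mm high, about 0.45 kg, loose on the glass beside the ring (left or right). Its point is 45 mm above the glass (110 mm above the table). Sliding on the glass takes 1.5 to 4.5 N. z up along its axis.
- squat_tin_mid (a point): Centre, half-way up, of the squat tin, not to be moved: a round tin like the other one, 72 mm in diameter but 46 mm high, loose on the glass on the other side of the ring. Its point is 23 mm above the glass (88 mm above the table).
- mixing_cup: White plastic cup, mouth 76 mm in diameter, 85 mm high, upright on the table left of the hot plate; origin at the centre of its underside.
- stir_stick: Wooden stick 150 x 18 x 6 mm lying flat on the table left of the hot plate; origin at the middle of its underside.
- tape_measure: Tape measure, black case 68 x 34 x 66 mm, on the table to the right of the hot plate; origin at the centre of its underside.
- masking_tape: Roll of masking tape lying flat, 90 mm in diameter, 25 mm high, on the table to the right; origin at the centre of its underside.
- pigment_jar: Small amber jar with a lid, 52 mm in diameter, 60 mm high, on the table to the right of the hot plate; origin at the centre of its underside.
- pencil: Orange pencil 160 mm long and 8 mm thick lying on a sketch pad at the right; origin at its blunt end.
There are look-alikes about, which are no part of the job. Leave any yellow look-alike of the part that bears tall_tin_mid alone.

How it is judged:
By the outcome, as a careful person would: the job done as asked, in the order asked, and still so for the second after the job is handed in, with the robot touching nothing.
It also fails if it takes over 67 s, if anything falls off the work surface, if the arm or the gripper's body presses on something with over 40 N, if the wrist force passes 120 N, or if a joint passes its speed limit or range.

## Working session

There is one attempt and no reset: what is moved stays moved. The work goes in short steps, Python scripts to look and compute and a tool call to move; the robot and the scene stay as the last step left them, time stands still between calls to the robot, and variables do not carry over. Pictures are saved under pics/ and viewed, at most 10 in all, crops included, and the job is handed in when it is done.

Besides the shell and the picture viewer there is one more tool, called after "Request:" as a command line: name --argument value ..., lists and objects as JSON in quotes. arm_command: Moves the arm, as the interface text tells. Its arguments: {"type":"object","properties":{"steps":{"type":"array","items":{"type":"array"}}},"required":["steps"]}

```bash
mkdir -p pics
cat > h.py <<'E'
import numpy as np, cv2
from scipy.spatial.transform import Rotation as R
from bench import ctrl, optics
def rot(c):
    o=np.array(c["orientation"]); 
    return o if o.shape==(3,3) else R.from_quat(o[[1,2,3,0]]).as_matrix()
def cloud(c):
    K=c["camera_matrix"]; z=c["range_z"]; v,u=np.mgrid[:z.shape[0],:z.shape[1]]
    p=np.stack([(u-K[0,2])/K[0,0]*z,(v-K[1,2])/K[1,1]*z,z],-1)
    w=p@rot(c).T+np.array(c["xyz"]); w[z==0]=np.nan; return w
def proj(c,p):
    K=c["camera_matrix"]; q=(np.atleast_2d(p)-np.array(c["xyz"]))@rot(c); return np.stack([q[:,0]/q[:,2]*K[0,0]+K[0,2],q[:,1]/q[:,2]*K[1,1]+K[1,2]],-1)
def save(n,im): cv2.imwrite("pics/"+n,im[...,::-1])
E
python3 - <<'E'
from h import *
a=optics.capture("scene");b=optics.capture("top")
np.savez("c0.npz",top=cloud(b),scene=cloud(a),ft=b["frame"],fs=a["frame"])
save("scene0.png",a["frame"]);save("top0.png",b["frame"])
print(a["xyz"],b["xyz"],rot(b)); o=ctrl.get_obs();print(o["t"],o["eef_pos"],o["eef_rot"],o["grip_width"])
E
```

```text
[ 1.06669329 -0.76614126  1.14018379] [ 0.36218099 -0.02521613  1.29173505] [[-0.01561943 -0.98844732  0.15075782]
 [-0.99986872  0.01479069 -0.00661701]
 [ 0.00431075 -0.15084138 -0.98854858]]
0.1 [0.26708974 0.59203474 0.24755153] [-9.23412919e-05  2.10263960e-01  9.77644381e-01 -7.23579843e-04] 0.08535769845161448
```

View pics/top0.png

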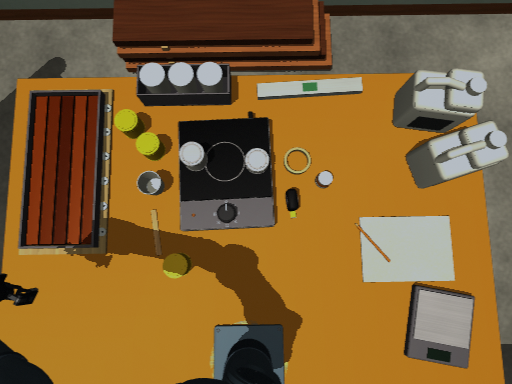

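View pics/scene0.png

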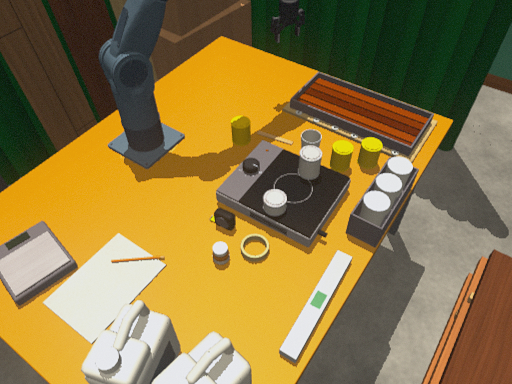

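The top view shows the hot plate at about (226,173), with the ring centred near (224,161) and the dial at (227,212). What could be taken for the tall tin:
- white tin on the glass at (192,154)
- squat tin at (257,160)
- yellow tins at (126,121), (148,144) and (175,265)
- boxed tins at (152,75), (181,74) and (210,73)

I choose (192,154): it is white, tall, and on the glass to the left of the ring.

```bash
cat > m.py <<'E'
from h import *
def tins(w):
    out=[]
    for zc in (.155,.111):
        s=(abs(w[...,2]-zc)<.006)&(w[...,0]>.45)&(w[...,0]<.8)&(abs(w[...,1]-.05)<.2)
        n,l,st,_=cv2.connectedComponentsWithStats(s.astype(np.uint8))
        for i in range(1,n):
            if st[i,4]>150:
                p=w[l==i]; (c,r)=cv2.minEnclosingCircle(p[:,:2].astype(np.float32)); out.append((zc,np.round(c,4),round(r,4),st[i,4],p.mean(0).round(4),st[i,:4]))
    return out
E
python3 - <<'E'
from m import *
d=np.load("c0.npz")
w=d["top"]
for t in tins(w):print(t)
s=(abs(w[...,2]-.065)<.006)&(w[...,0]>.35)&(w[...,0]<.9)&(abs(w[...,1]-.05)<.25)
n,l,st,_=cv2.connectedComponentsWithStats(s.astype(np.uint8)); i=1+st[1:,4].argmax()
p=w[l==i]; print(st[i],np.median(p[:,2])); r=cv2.minAreaRect(p[:,:2].astype(np.float32)); print(r)
k=(abs(w[...,2]-.089)<.005)&(w[...,0]>.35)&(w[...,0]<.6)&(abs(w[...,1]-.05)<.1)
n,l,st,_=cv2.connectedComponentsWithStats(k.astype(np.uint8)); i=1+st[1:,4].argmax(); print("dial",st[i],w[l==i].mean(0),cv2.minEnclosingCircle(w[l==i][:,:2].astype(np.float32)))
f=d["ft"]
save("crop0.png",cv2.resize(f[110:240,165:290],None,fx=4.5,fy=4.5,interpolation=cv2.INTER_CUBIC))
E
```

```text
(0.155, array([0.6339, 0.1587]), 0.0378, np.int32(467), array([0.6328, 0.1587, 0.1552]), array([180, 142,  25,  24], dtype=int32))
(0.111, array([ 0.622 , -0.0372]), 0.0378, np.int32(435), array([ 0.6215, -0.0377,  0.1111]), array([246, 148,  24,  24], dtype=int32))
[ 179  117   96  113 8328] 0.0643621063932881
((0.5910941362380981, 0.0649409368634224), (0.3563491702079773, 0.2963022291660309), 1.8397477865219116)
dial [217 203  19  20 268] [0.45971961 0.06031002 0.08856438] ((0.4597725570201874, 0.06041448563337326), 0.02978043258190155)
```

View pics/crop0.png

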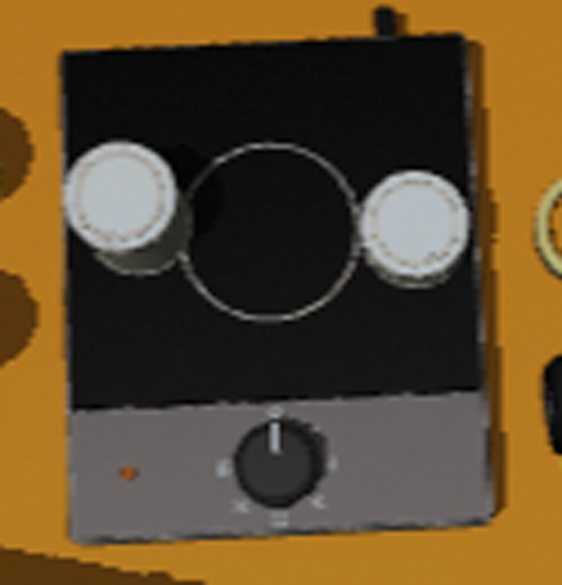

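The crop shows the tall white tin at about (120,195), left of the ring centred at (269,231), with the squat tin at (415,225). The dial pointer is at (276,435) and points to "off". Tin: (0.633, 0.159); ring: about (0.626, 0.066). I'll move over to the tin's left side, staying high.

Request:
arm_command --steps '[[[2.3, -2.3, 0], -4.4, 0.3], [[2.3, -2.3, 0], -4.4, 0.3], [[2.3, -2.3, 0], -4.4, 0.3], [[2.3, -2.3, 0], -4.4, 0.3], [[2.3, -2.3, 0], -4.4, 0.3], [[2.3, -2.3, 0], -4.4, 0.3], [[2.3, -2.3, 0], -4.4, 0.3], [[2.3, -2.3, 0], -4.4, 0.3]]'

```text
t: 0.9
eef_pos: [0.4519, 0.4073, 0.2479]
eef_rot: [-0.0, 0.497, 0.868, -0.0]
force: [0.7, 0.2, -0.3]
grip_width: 0.0256
grip_force: 0.0
```

Request:
arm_command --steps '[[[2.3, -2.3, 0], -4.4, 0.3], [[2.3, -2.3, 0], -4.4, 0.3], [[2.3, -2.3, 0], -4.4, 0.3], [[2.3, -2.3, 0], -4.4, 0.3], [[2.3, -2.3, 0], -4.4, 0.3], [[2.3, -2.3, 0], -4.4, 0.3], [[2.3, -2.3, 0], -4.4, 0.3], [[2.3, -2.3, 0], -4.4, 0.3]]'

```text
t: 1.7
eef_pos: [0.6358, 0.2235, 0.2479]
eef_rot: [-0.0, 0.736, 0.677, -0.0]
force: [1.1, -0.1, 0.5]
grip_width: 0.0259
grip_force: 0.0
```

Run:
```python
from h import *
o=ctrl.get_obs();print(o["t"],o["eef_pos"],R.from_quat(np.array(o["eef_rot"])[[1,2,3,0]]).as_matrix().round(3),o["grip_width"],o["q"],o["force"])
d=np.load("c0.npz");w=d["top"]
for u,v in((148,144),(150,183),(137,143),(159,180),(224,161),(225,161)):print(u,v,w[v,u].round(3))
# ring pixels -> world circle fit
f=d["ft"].astype(int).sum(-1)
s=(f>150)&(abs(w[...,2]-.0645)<.004)
rr=np.hypot(w[...,0]-.6265,w[...,1]-.066); s&=(rr>.055)&(rr<.075)
p=w[s][:,:2]; A=np.c_[2*p,np.ones(len(p))]; x=np.linalg.lstsq(A,(p**2).sum(1),rcond=None)[0]; print(len(p),x[:2],np.sqrt(x[2]+x[:2]@x[:2]))
c=optics.capture("wrist"); save("w1.png",c["frame"])
```

```text
1.7 [0.63582043 0.22348366 0.24786395] [[ 0.085  0.996 -0.001]
 [ 0.996 -0.085 -0.   ]
 [-0.    -0.001 -1.   ]] 0.025856031848454832 [-0.6430741   0.6001175   0.3657069   1.48406887 -0.22855069  1.10042763
 -0.31644137] [ 1.0981735  -0.05300294  0.52686425]
148 144 [0.68  0.307 0.092]
150 183 [0.569 0.321 0.005]
137 143 [0.684 0.342 0.09 ]
159 180 [0.579 0.291 0.004]
224 161 [0.627 0.068 0.068]
225 161 [0.627 0.065 0.064]
157 [0.62740852 0.0661399 ] 0.06394779665802254
```

View pics/w1.png

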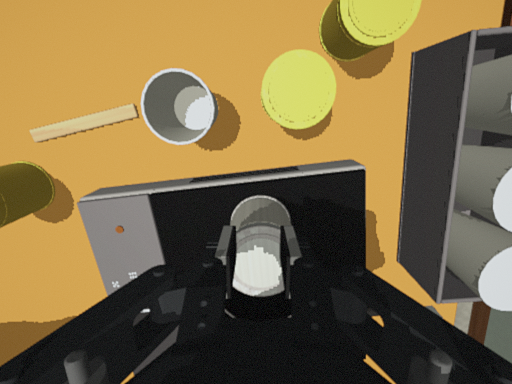

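The wrist view shows the tin at about (260,260), lined up between the two fingertips, with the cup and the yellow tins clear of the path. Descending.

Request:
arm_command --steps '[[[0.2, 0, -3], 0, 0.3], [[0, 0, -3], 0, 0.3], [[0, 0, -3], 0, 0.3], [[0, 0, -2.5], 0, 0.3], [[0, 0, -1.5], 0, 0.3], [[0, 0, -1], 0, 0.3], [[0, 0, 0], 0, 0.3], [[0, 0, 0], 0, 0.3]]'

```text
t: 2.55
eef_pos: [0.638, 0.2247, 0.1092]
eef_rot: [0.0, 0.735, 0.678, 0.001]
force: [0.4, 0.1, 0.6]
grip_width: 0.0257
grip_force: 0.0
```

Request:
arm_command --steps '[[[0, -0.4, 0], 0, 0.3], [[0, -0.4, 0], 0, 0.3], [[0, -0.4, 0], 0, 0.3], [[0, -0.4, 0], 0, 0.3], [[-0.05, -0.4, 0], 0, 0.3], [[-0.05, -0.4, 0], 0, 0.3], [[-0.05, -0.4, 0], 0, 0.3], [[0, 0, 0], 0, 0.3]]'

```text
t: 3.35
eef_pos: [0.6386, 0.2017, 0.1118]
eef_rot: [-0.0, 0.734, 0.679, 0.005]
force: [1.7, 10.3, 11.5]
grip_width: 0.0256
grip_force: 0.8
```

```bash
cat > look.py <<'E'
from m import *
import sys
b=optics.capture("top");w=cloud(b);save(sys.argv[1]+".png",cv2.resize(b["frame"][110:240,165:290],None,fx=4.5,fy=4.5,interpolation=cv2.INTER_CUBIC))
for t in tins(w):print(t)
o=ctrl.get_obs();print(o["t"],o["eef_pos"],o["force"],o["q"][6])
E
python3 look.py t2
```

```text
(0.155, array([0.6327, 0.156 ]), 0.0421, np.int32(417), array([0.633 , 0.1478, 0.1567]), array([180, 141,  27,  25], dtype=int32))
(0.111, array([ 0.621 , -0.0372]), 0.0375, np.int32(438), array([ 0.6214, -0.0376,  0.1112]), array([246, 148,  24,  24], dtype=int32))
3.4 [0.63854618 0.20177001 0.11169322] [ 1.38866168 10.63311567 12.22137306] -0.2321801035205011
```

View pics/t2.png

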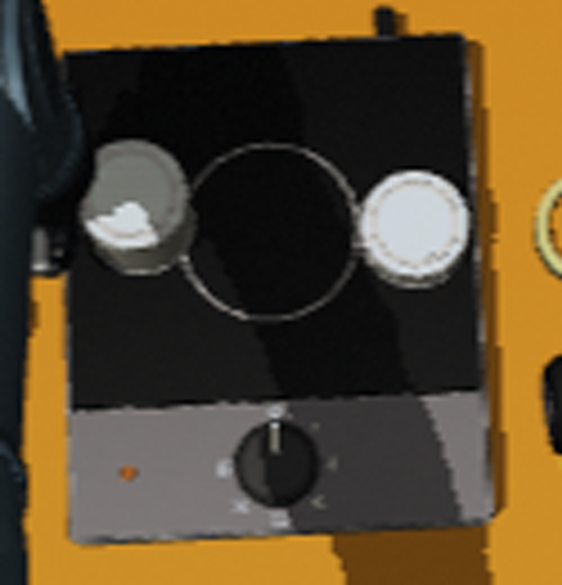

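The force is (10 N in y, 12 N in z), and the tin's top has shifted while its foot has not: it's leaning. I'll back off straight away.

Request:
arm_command --steps '[[[0, 0.3, 0], 0, 0.3], [[0, 0.3, 0], 0, 0.3], [[0, 0.3, 0], 0, 0.3], [[0, 0.3, 0], 0, 0.3], [[0, 0.4, 0], 0, 0.3], [[0, 0.5, 0], 0, 0.3], [[0, 0.5, 0], 0, 0.3], [[0, 0, 0], 0, 0.3]]'

```text
t: 4.2
eef_pos: [0.6352, 0.2234, 0.1078]
eef_rot: [-0.0, 0.735, 0.678, -0.0]
force: [-0.1, -0.5, 0.6]
grip_width: 0.0256
grip_force: 0.0
```

```bash
python3 look.py t3
python3 - <<'E'
from h import *
c=optics.capture("scene");w=cloud(c)
uv=proj(c,[[.633,.159,.11]])[0].astype(int);print(uv)
save("s3.png",cv2.resize(c["frame"][uv[1]-65:uv[1]+45,uv[0]-75:uv[0]+75],None,fx=5,fy=5,interpolation=cv2.INTER_CUBIC))
E
```

```text
(0.155, array([0.6324, 0.157 ]), 0.0374, np.int32(470), array([0.6324, 0.1571, 0.1551]), array([180, 142,  25,  24], dtype=int32))
(0.111, array([ 0.6221, -0.0376]), 0.0378, np.int32(434), array([ 0.6214, -0.0377,  0.1111]), array([246, 148,  24,  24], dtype=int32))
4.25 [0.63540485 0.22281843 0.10792352] [0.45449741 1.13781276 0.04878066] -0.2701974205690608
[308 161]
```

View pics/s3.png

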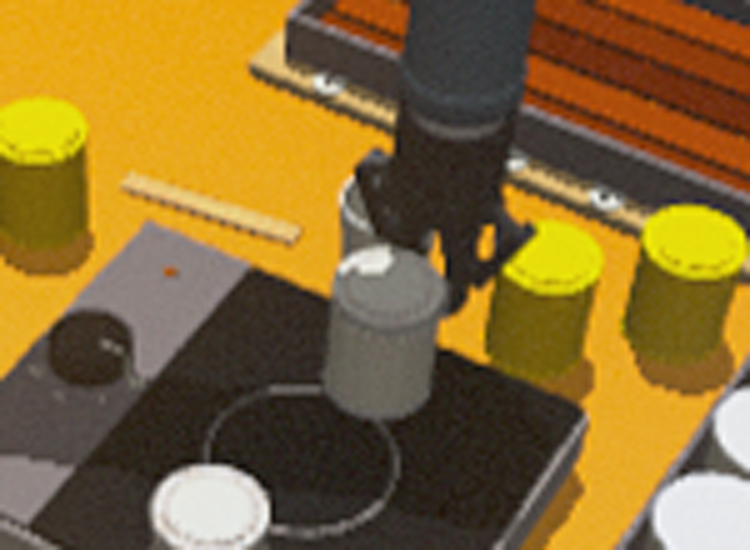

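The tin is upright again at (0.632, 0.157), about (385,330) in the crop. Wider parts of the hand probably caught its rim above the pads. I'll switch to the outside back of one open finger, low on the tin and on a diagonal, so that the hand's body stays clear of it. First I'll rise, open and turn, then check the hand's profile.

Request:
arm_command --steps '[[[0, 0, 3], 0, 0.3], [[0, 0, 3], 0, 0.3], [[0, 0, 3], 0, 0.6], [[1.5, 0.3, 1], 8, 1], [[1.5, 0.3, 1], 8, 1], [[1.5, 0.3, 1], 8, 1], [[1.5, 0.3, 1], 8, 1], [[1.5, 0.3, 1], 8, 1]]'

```text
t: 5.1
eef_pos: [0.7113, 0.2369, 0.2486]
eef_rot: [0.0, 0.457, 0.889, -0.0]
force: [0.0, -0.0, 0.2]
grip_width: 0.0853
grip_force: 0.0
```

Request:
arm_command --steps '[[[0.2, 0, 0], 5, 1], [[0, 0, 0], 5, 1], [[0, 0, 0], 0, 1], [[0, 0, 0], 0, 1], [[0, 0, 0], 0, 1], [[0, 0, 0], 0, 1], [[0, 0, 0], 0, 1], [[0, 0, 0], 0, 1]]'

```text
t: 5.9
eef_pos: [0.7127, 0.2376, 0.2483]
eef_rot: [0.0, 0.38, 0.925, -0.0]
force: [-0.1, 0.3, -0.6]
grip_width: 0.0855
grip_force: 0.0
```

Run:
```python
from h import *
c=optics.capture("scene");w=cloud(c)
o=ctrl.get_obs();p=np.array(o["eef_pos"]);M=R.from_quat(np.array(o["eef_rot"])[[1,2,3,0]]).as_matrix()
print(o["t"],p,M[:,1],o["grip_width"],o["q"])
q=(w-p)@M; m=(abs(q[...,0])<.07)&(abs(q[...,1])<.1)&(q[...,2]>-.12)&(q[...,2]<.05)
q=q[m]
for a in np.arange(-.12,.05,.01):
    s=q[(q[:,2]>=a)&(q[:,2]<a+.01)]
    if len(s):print(round(a,3),len(s),s[:,:2].min(0).round(3),s[:,:2].max(0).round(3))
uv=proj(c,p)[0].astype(int);print(uv)
save("s4.png",cv2.resize(c["frame"][max(0,uv[1]-60):uv[1]+50,uv[0]-75:uv[0]+75],None,fx=5,fy=5,interpolation=cv2.INTER_CUBIC))
W=np.load("c0.npz")["top"]; k=(W[...,2]>.07)&(W[...,2]<.4)&(abs(W[...,0]-.8)<.15)&(W[...,1]>-.05)&(W[...,1]<.35)
b=W[k&(W[...,0]>.74)];print("box",b.min(0),b.max(0))
for z,cx,cy in((.09,.68,.307),(.08,.57,.305)):
    s=W[(abs(W[...,2]-z)<.008)&(np.hypot(W[...,0]-cx,W[...,1]-cy)<.055)];print(cv2.minEnclosingCircle(s[:,:2].astype(np.float32)))
```

```text
5.95 [0.71277534 0.2375321  0.24829185] [7.03272043e-01 7.10920834e-01 9.92192774e-06] 0.08579640272887988 [-0.46750564  0.72568271  0.15430343  1.22254716 -0.10951602  1.20127249
  0.47881852]
-0.12 59 [-0.04  -0.036] [0.009 0.032]
-0.11 33 [-0.029 -0.064] [0.009 0.066]
-0.1 135 [-0.021 -0.068] [0.014 0.066]
-0.09 130 [-0.023 -0.069] [0.009 0.071]
-0.08 87 [-0.023 -0.07 ] [0.013 0.071]
-0.07 118 [-0.021 -0.071] [0.016 0.074]
-0.06 88 [-0.017 -0.072] [0.013 0.074]
-0.05 86 [-0.017 -0.073] [0.016 0.077]
-0.04 20 [-0.015 -0.059] [0.004 0.063]
-0.03 36 [-0.013 -0.055] [0.011 0.059]
-0.02 35 [-0.014 -0.056] [0.009 0.058]
-0.01 23 [-0.013 -0.056] [0.008 0.056]
-0.0 8 [-0.011 -0.047] [0.006 0.047]
[346 126]
box [0.74200929 0.04749189 0.07000837] [0.94688125 0.34945768 0.14445338]
((0.6838698387145996, 0.30861368775367737), 0.03751782700419426)
((0.5584260821342468, 0.30313196778297424), 0.03837040811777115)
```

View pics/s4.png

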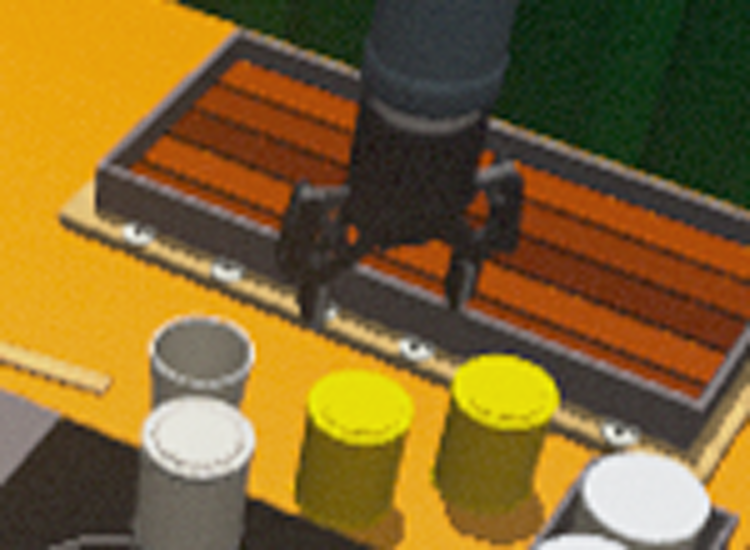

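Useful profile: the fingertips stand free for only about 45 mm. Above that, the links are wider, and it was a link that caught the rim. I'll use a wider two-finger front instead, opened to about 51 mm, which is too narrow for the tin to enter. The links then stay outside the rim and only the tips can touch.

Request:
arm_command --steps '[[[-1.3, -0.3, 0], -8, 0.6], [[-1.3, -0.3, 0], -8, 0.6], [[-1.3, -0.3, 0], -8, 0.6], [[-1.3, -0.3, 0], -8, 0.6], [[-1.3, -0.3, 0], -8, 0.6], [[-1.2, -0.4, 0], -8, 0.6], [[0, 0, -2], 0, 0.6], [[0, 0, -3], 0, 0.6]]'

```text
t: 6.75
eef_pos: [0.6371, 0.2191, 0.2001]
eef_rot: [0.001, 0.723, 0.69, 0.002]
force: [0.3, -0.3, -0.5]
grip_width: 0.0508
grip_force: 0.0
```

Request:
arm_command --steps '[[[0, 0, -3], 0, 0.6], [[0, 0, -3], 0, 0.6], [[0, 0, -2], 0, 0.6], [[0, 0, -1.2], 0, 0.6], [[0, 0, 0], 0, 0.6], [[0, 0, 0], 0, 0.6], [[0, 0, 0], 0, 0.6], [[0, 0, 0], 0, 0.6]]'

```text
t: 7.55
eef_pos: [0.6366, 0.2188, 0.1076]
eef_rot: [0.0, 0.723, 0.69, 0.001]
force: [-0.8, 0.5, 0.8]
grip_width: 0.0512
grip_force: 0.0
```

Request:
arm_command --steps '[[[0, -0.5, 0], 0, 0.6], [[0, -0.4, 0], 0, 0.6], [[0, -0.4, 0], 0, 0.6], [[0, -0.4, 0], 0, 0.6], [[0, -0.4, 0], 0, 0.6], [[0, -0.4, 0], 0, 0.6], [[0, -0.3, 0], 0, 0.6], [[0, 0, 0], 0, 0.6]]'

```text
t: 8.35
eef_pos: [0.6356, 0.1903, 0.1063]
eef_rot: [-0.0, 0.724, 0.69, -0.0]
force: [-1.4, 3.5, 2.3]
grip_width: 0.0513
grip_force: 0.6
```

```bash
python3 look.py t5
```

```text
(0.155, array([0.6334, 0.1403]), 0.0374, np.int32(285), array([0.6323, 0.1295, 0.1568]), array([188, 141,  23,  25], dtype=int32))
(0.111, array([ 0.6213, -0.0373]), 0.0375, np.int32(430), array([ 0.6214, -0.0376,  0.1112]), array([246, 148,  24,  24], dtype=int32))
8.4 [0.63560027 0.19042508 0.10622553] [-0.63394496  3.51257499  2.37488358] -0.19946031890929405
```

```bash
cat > tilt.py <<'E'
from m import *
from scipy.spatial import ConvexHull
def tilt(n=None):
    for nm in ("top","scene"):
        c=optics.capture(nm);w=cloud(c);f=c["frame"].astype(int)
        s=(w[...,2]>.148)&(w[...,2]<.168)&(abs(w[...,0]-.632)<.05)&(abs(w[...,1]-.11)<.1)&(f.min(-1)>70)&(f.max(-1)-f.min(-1)<40)
        p=w[s]
        if len(p)<30: print(nm,len(p));continue
        A=np.c_[p[:,:2]-p[:,:2].mean(0),np.ones(len(p))]
        x=np.linalg.lstsq(A,p[:,2],rcond=None)[0]; r=abs(p[:,2]-A@x)<.003; x=np.linalg.lstsq(A[r],p[r,2],rcond=None)[0]
        print(nm,len(p),"slope deg",np.degrees(x[:2]).round(1),x[2].round(4),p[:,:2].min(0).round(4),p[:,:2].max(0).round(4))
        if n: u=proj(c,[.632,.14,.11])[0].astype(int); save(n+nm+".png",cv2.resize(c["frame"][max(0,u[1]-50):u[1]+50,u[0]-65:u[0]+65],None,fx=4,fy=4,interpolation=cv2.INTER_CUBIC))
if __name__=="__main__":
    import sys; tilt(sys.argv[1] if len(sys.argv)>1 else None); o=ctrl.get_obs();print(o["t"],o["eef_pos"],o["force"])
E
python3 tilt.py v6; python3 -c "
import cv2,numpy as np
a=cv2.imread('pics/v6top.png');b=cv2.imread('pics/v6scene.png');h=min(len(a),len(b));cv2.imwrite('pics/v6.png',cv2.resize(np.hstack([a[:h],b[:h]]),None,fx=.75,fy=.75))"
```

```text
top 425 slope deg [ 0.5 10.3] 0.1594 [0.5961 0.1062] [0.6695 0.1707]
scene 336 slope deg [-0.1 10.5] 0.1592 [0.5991 0.1054] [0.6713 0.1798]
8.5 [0.63561813 0.19049573 0.10612207] [-1.05621586  2.33101483  2.60078354]
```

View pics/v6.png

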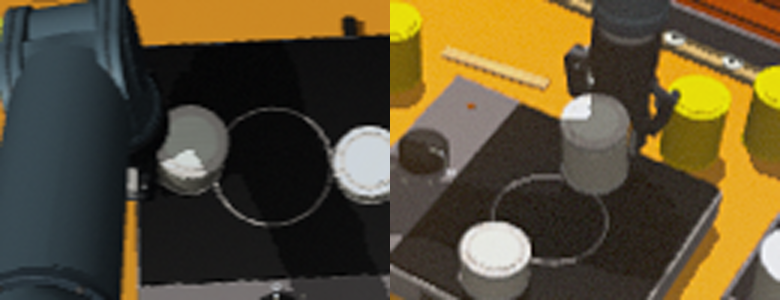

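The tin leans 10° again with its foot unmoved, so a central link is pressing on its rim. I'll retreat gently, then push from higher up, so that the links stay above the rim and only the tips can touch.

Request:
arm_command --steps '[[[0, 0.3, 0], 0, 0.6], [[0, 0.3, 0], 0, 0.6], [[0, 0.3, 0], 0, 0.6], [[0, 0.3, 0], 0, 0.6], [[0, 0.3, 0], 0, 0.6], [[0, 0.5, 0], 0, 0.6], [[0, 0.5, 0.5], 0, 0.5], [[0, 0.5, 1.3], 0, 0.3]]'

```text
t: 9.3
eef_pos: [0.635, 0.2205, 0.1239]
eef_rot: [-0.0, 0.723, 0.69, -0.001]
force: [0.7, -0.4, -0.4]
grip_width: 0.0293
grip_force: 0.0
```

Run:
```python
from tilt import *
tilt()
c=optics.capture("scene");w=cloud(c);c2=optics.capture("top");w2=cloud(c2)
o=ctrl.get_obs();p=np.array(o["eef_pos"]);M=R.from_quat(np.array(o["eef_rot"])[[1,2,3,0]]).as_matrix()
print(o["t"],p,o["force"],o["grip_width"],M[:,1].round(3))
q=(w-p)@M; m=(q[...,0]<.05)&(q[...,0]>-.016)&(abs(q[...,1])<.1)&(q[...,2]>-.12)&(q[...,2]<.03)
print(M[:,0].round(2))
q=((w-p)@M).reshape(-1,3); q=q[(abs(q[:,0])<.045)&(abs(q[:,1])<.09)]
for a in np.arange(-.1,.03,.006):
    s=q[(q[:,2]>=a)&(q[:,2]<a+.006)]
    if len(s)>3:print(round(a,3),len(s),np.percentile(s[:,:2],2,axis=0).round(3),np.percentile(s[:,:2],98,axis=0).round(3))
```

```text
top 458 slope deg [-0.7  0.1] 0.1551 [0.5967 0.121 ] [0.6687 0.1931]
scene 298 slope deg [0.7 0.1] 0.1553 [0.5991 0.1208] [0.6718 0.1989]
9.5 [0.63630444 0.22071268 0.12520117] [ 0.48023066 -1.15698867  0.76475351] 0.02568813850013353 [ 0.999 -0.047  0.001]
[0.05 1.   0.  ]
-0.1 19 [-0.015 -0.035] [0.007 0.044]
-0.094 39 [-0.02  -0.038] [0.007 0.051]
-0.088 84 [-0.017 -0.058] [0.013 0.066]
-0.082 52 [-0.019 -0.061] [0.016 0.067]
-0.076 38 [-0.017 -0.055] [0.002 0.063]
-0.07 36 [-0.017 -0.056] [0.001 0.061]
-0.064 30 [-0.017 -0.052] [0.008 0.057]
-0.058 45 [-0.018 -0.048] [0.015 0.055]
-0.052 23 [-0.014 -0.045] [0.014 0.049]
-0.046 32 [-0.011 -0.044] [0.013 0.049]
-0.04 43 [-0.018 -0.039] [0.011 0.046]
-0.034 78 [-0.045 -0.04 ] [0.011 0.039]
-0.028 18 [-0.041 -0.024] [0.    0.029]
-0.022 15 [-0.009 -0.016] [0.01  0.028]
-0.016 15 [-0.012 -0.022] [0.006 0.03 ]
-0.01 11 [-0.012 -0.023] [0.004 0.028]
-0.004 10 [-0.011 -0.011] [0.01  0.029]
0.002 7 [-0.009  0.017] [0.004 0.03 ]
```

The tin is upright again at (0.633, 0.157). The front of the fingers is flat (11 mm) only up to about 40 mm behind the TCP. I'll push at TCP height 0.118 with the fingers nearly shut, in small steps.

Request:
arm_command --steps '[[[-0.2, 0, -0.7], 0, 0.2], [[0, -0.3, 0], 0, 0.2], [[0, -0.5, 0], 0, 0.2], [[0, -0.4, 0], 0, 0.2], [[0, -0.3, 0], 0, 0.2], [[0, -0.2, 0], 0, 0.2], [[0, -0.2, 0], 0, 0.2], [[0, -0.2, 0], 0, 0.2]]'

```text
t: 10.3
eef_pos: [0.6343, 0.2007, 0.1179]
eef_rot: [-0.0, 0.723, 0.691, 0.001]
force: [1.7, 4.4, 2.1]
grip_width: 0.0172
grip_force: 1.0
```

```bash
python3 tilt.py
```

```text
top 426 slope deg [0.2 1. ] 0.1558 [0.5963 0.1153] [0.6682 0.1842]
scene 305 slope deg [0.7 0.5] 0.1558 [0.5986 0.1164] [0.6712 0.1927]
10.4 [0.63420575 0.20001408 0.11774157] [1.83592662 4.16937077 2.44418475]
```

The tin has shifted 4–5 mm with at most 1° of lean. Continuing carefully.

Request:
arm_command --steps '[[[0, -0.1, 0], 0, 0.2], [[0, -0.1, 0], 0, 0.2], [[0, -0.1, 0], 0, 0.2], [[0, -0.1, 0], 0, 0.2], [[0, 0, 0], 0, 0.2], [[0, 0, 0], 0, 0.2], [[0, 0, 0], 0, 0.2], [[0, 0, 0], 0, 0.2]]'

```text
t: 11.2
eef_pos: [0.6339, 0.1963, 0.1176]
eef_rot: [-0.0, 0.723, 0.691, 0.0]
force: [1.3, 4.0, 3.4]
grip_width: 0.0169
grip_force: 0.8
```

```bash
python3 tilt.py
```

```text
top 426 slope deg [0.3 0.9] 0.1557 [0.5963 0.1122] [0.6684 0.1783]
scene 298 slope deg [0.2 0.9] 0.1557 [0.5985 0.1115] [0.6705 0.1892]
11.3 [0.63387959 0.19632366 0.11754383] [1.02847782 4.44393444 3.52331627]
```

It slides steadily at about 4.4 N with under 1° of lean. I'll go on with longer strokes, with a slight downward bias to seat the tin.

Request:
arm_command --steps '[[[-0.02, -0.2, -0.05], 0, 0.2], [[-0.02, -0.3, -0.05], 0, 0.2], [[-0.02, -0.3, 0], 0, 0.2], [[-0.02, -0.3, 0], 0, 0.2], [[-0.02, -0.3, 0], 0, 0.2], [[-0.02, -0.3, 0], 0, 0.2], [[-0.02, -0.2, 0], 0, 0.2], [[0, 0, 0], 0, 0.2]]'

```text
t: 12.1
eef_pos: [0.6322, 0.1764, 0.1163]
eef_rot: [-0.0, 0.724, 0.69, -0.0]
force: [0.3, 3.7, 1.5]
grip_width: 0.017
grip_force: 0.6
```

```bash
python3 tilt.py
```

```text
top 419 slope deg [0.5 0.7] 0.1557 [0.5926 0.0919] [0.6676 0.1581]
scene 312 slope deg [-0.2  0.9] 0.1555 [0.5941 0.0903] [0.6696 0.1675]
12.2 [0.632226   0.17641696 0.11619107] [0.91398053 4.45910205 2.53744401]
```

Request:
arm_command --steps '[[[-0.02, -0.2, 0], 0, 0.2], [[-0.02, -0.3, 0], 0, 0.2], [[-0.02, -0.3, 0], 0, 0.2], [[-0.02, -0.3, 0], 0, 0.2], [[-0.02, -0.3, 0], 0, 0.2], [[-0.02, -0.3, 0], 0, 0.2], [[-0.02, -0.3, 0], 0, 0.2], [[0, -0.2, 0], 0, 0.2]]'

```text
t: 13.0
eef_pos: [0.6309, 0.1539, 0.1162]
eef_rot: [-0.0, 0.724, 0.69, -0.0]
force: [-0.0, 3.7, 0.9]
grip_width: 0.0168
grip_force: 1.1
```

Request:
arm_command --steps '[[[-0.02, -0.3, 0], 0, 0.2], [[-0.02, -0.3, 0], 0, 0.2], [[-0.02, -0.3, 0], 0, 0.2], [[-0.02, -0.3, 0], 0, 0.2], [[-0.02, -0.3, 0], 0, 0.2], [[-0.02, -0.2, 0], 0, 0.2], [[0, 0, 0], 0, 0.2], [[0, 0, 0], 0, 0.2]]'

```text
t: 13.8
eef_pos: [0.6297, 0.1369, 0.1161]
eef_rot: [0.0, 0.724, 0.69, -0.0]
force: [0.5, 1.7, 0.0]
grip_width: 0.0171
grip_force: 0.2
```

```bash
python3 tilt.py
```

```text
top 404 slope deg [-0.6  0.8] 0.156 [0.5923 0.0526] [0.6642 0.1184]
scene 321 slope deg [-0.1  1.4] 0.1556 [0.5921 0.0547] [0.6673 0.1278]
13.9 [0.62962102 0.1369292  0.11606364] [ 0.06632789  1.56465247 -0.75450471]
```

Request:
arm_command --steps '[[[0, -0.3, 0], 0, 0.2], [[0, -0.3, 0], 0, 0.2], [[0, -0.3, 0], 0, 0.2], [[0, -0.3, 0], 0, 0.2], [[0, -0.3, 0], 0, 0.2], [[0, -0.3, 0], 0, 0.2], [[0, -0.2, 0], 0, 0.2], [[0, 0, 0], 0, 0.2]]'

```text
t: 14.7
eef_pos: [0.6297, 0.1168, 0.1162]
eef_rot: [0.0, 0.724, 0.69, -0.0]
force: [0.5, 1.6, 0.2]
grip_width: 0.0171
grip_force: 0.5
```

Request:
arm_command --steps '[[[0, 0.1, 0], 0, 0.2], [[0, 0.2, 0], 0, 0.2], [[0, 0.3, 0], 0, 0.2], [[0, 0.5, 0], 0, 0.2], [[0, 1, 0], 0, 0.2], [[0, 1, 0], 0, 0.2], [[0, 1, 0], 0, 0.2], [[0, 0, 0], 0, 0.2]]'

```text
t: 15.5
eef_pos: [0.6295, 0.1616, 0.1162]
eef_rot: [-0.001, 0.722, 0.692, 0.0]
force: [-0.3, -0.0, -0.6]
grip_width: 0.0171
grip_force: 0.0
```

```bash
python3 tilt.py; python3 look.py t7
```

```text
top 454 slope deg [-0.1  0.2] 0.1551 [0.5923 0.0347] [0.6636 0.1037]
scene 322 slope deg [-0.2 -0.1] 0.1553 [0.5939 0.0335] [0.6668 0.1085]
15.6 [0.62973294 0.15885422 0.11624144] [ 0.03021099 -0.03945371 -0.15176011]
(0.155, array([0.6282, 0.0697]), 0.0375, np.int32(472), array([0.6277, 0.0693, 0.1552]), array([209, 143,  25,  24], dtype=int32))
(0.111, array([ 0.6215, -0.0372]), 0.0375, np.int32(435), array([ 0.6214, -0.0377,  0.1113]), array([246, 148,  24,  24], dtype=int32))
15.65 [0.62979152 0.1581475  0.11627132] [ 0.38556835 -0.22930689 -0.44050583] -0.15659204951604275
```

The tin is upright at (0.628, 0.0695); the ring centre is (0.627, 0.066). One last 3.5 mm nudge.

Request:
arm_command --steps '[[[0, -1, 0], 0, 0.2], [[0, -1, 0], 0, 0.2], [[0, -1, 0], 0, 0.2], [[0, -0.5, 0], 0, 0.2], [[0, -0.3, 0], 0, 0.2], [[0, -0.3, 0], 0, 0.2], [[0, -0.2, 0], 0, 0.2], [[0, -0.15, 0], 0, 0.2]]'

```text
t: 16.45
eef_pos: [0.6299, 0.1159, 0.1166]
eef_rot: [-0.001, 0.723, 0.691, 0.001]
force: [-0.7, 5.2, 1.8]
grip_width: 0.0174
grip_force: 1.0
```

Request:
arm_command --steps '[[[0, 0, 0], 0, 0.2], [[0, 0.2, 0], 0, 0.2], [[0, 0.3, 0], 0, 0.2], [[0, 0.5, 0], 0, 0.2], [[0, 1, 0], 0, 0.2], [[0, 1, 0], 0, 0.2], [[0, 1, 1], 0, 0.2], [[0, 0, 2], 0, 0.2]]'

```text
t: 17.25
eef_pos: [0.6284, 0.1571, 0.1456]
eef_rot: [-0.001, 0.722, 0.692, -0.001]
force: [-0.3, -0.1, -0.1]
grip_width: 0.0169
grip_force: 0.0
```

```bash
python3 look.py t8; cat > pics/x 2>/dev/null
python3 - <<'E'
from m import *
c=optics.capture("top");w=cloud(c);f=c["frame"].astype(int).sum(-1)
s=(f>150)&(abs(w[...,2]-.0645)<.004); rr=np.hypot(w[...,0]-.627,w[...,1]-.066); s&=(rr>.06)&(rr<.069)
p=w[s][:,:2]; A=np.c_[2*p,np.ones(len(p))]; x=np.linalg.lstsq(A,(p**2).sum(1),rcond=None)[0]; print(len(p),x[:2])
s=(w[...,2]>.075)&(w[...,2]<.145)&(np.hypot(w[...,0]-.6275,w[...,1]-.066)<.05)
p=w[s][:,:2]; A=np.c_[2*p,np.ones(len(p))]; x=np.linalg.lstsq(A,(p**2).sum(1),rcond=None)[0]; print("side",len(p),x[:2],np.sqrt(x[2]+x[:2]@x[:2]))
E
```

```text
(0.155, array([0.6282, 0.0681]), 0.0374, np.int32(472), array([0.6273, 0.0678, 0.1552]), array([210, 143,  25,  24], dtype=int32))
(0.111, array([ 0.6217, -0.0378]), 0.0374, np.int32(436), array([ 0.6212, -0.0376,  0.1113]), array([246, 148,  24,  24], dtype=int32))
17.3 [0.63124231 0.15636038 0.15018616] [0.19480204 0.61360051 2.60130905] -0.16138638891133628
89 [0.62724424 0.06680053]
side 102 [0.62797762 0.06810005] 0.03617547191114467
```

View pics/t8.png

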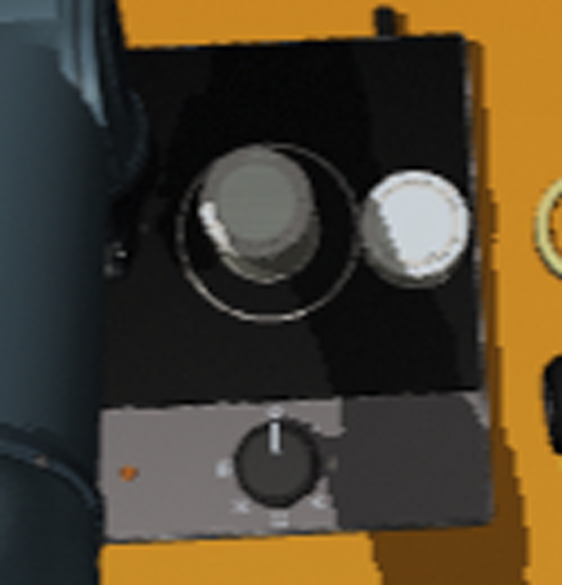

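The tin stands within about 1.5 mm of the ring centre, at crop (262,225), and is upright. The squat tin hasn't moved. The dial pointer at (275,435) still shows off. Next the dial: I'll set two fingertips on its flat top and turn the wrist clockwise.

Request:
arm_command --steps '[[[0, 0, 3], 0, 0.25], [[0, 0, 3], 0, 0.25], [[0, 0, 2], 0, 0.25], [[-2, -1.2, 0], 8, 0.25], [[-2, -1.2, 0], 8, 0.25], [[-2, -1.2, 0], 8, 0.25], [[-2, -1.2, 0], 8, 0.25], [[-2, -1.2, 0], 8, 0.25]]'

```text
t: 18.15
eef_pos: [0.5289, 0.0937, 0.2263]
eef_rot: [0.0, 0.441, 0.897, -0.0]
force: [0.5, -0.6, -0.0]
grip_width: 0.0213
grip_force: 0.0
```

Request:
arm_command --steps '[[[-2, -1.2, 0], 8, 0.25], [[-2, -1.2, 0], 8, 0.25], [[-2, -1.2, 0], 8, 0.25], [[-1, 0, -2], 8, 0.25], [[0, 0, -2], 8, 0.25], [[0, 0, -2], 0, 0.25], [[0, 0, -2], 0, 0.25], [[0, 0, -2], 0, 0.25]]'

```text
t: 18.95
eef_pos: [0.4599, 0.058, 0.1257]
eef_rot: [0.0, 0.111, 0.994, 0.0]
force: [0.6, 0.4, -0.1]
grip_width: 0.0217
grip_force: 0.0
```

Run:
```python
from h import *
o=ctrl.get_obs();p=np.array(o["eef_pos"]);M=R.from_quat(np.array(o["eef_rot"])[[1,2,3,0]]).as_matrix()
print(o["t"],p,o["force"],o["grip_width"],np.degrees(np.arctan2(M[1,1],M[0,1])),o["q"][6])
```

```text
18.95 [0.45991555 0.05804877 0.12567047] [ 0.57434697  0.37812446 -0.10916652] 0.021657020362454045 77.30538100702294 1.1640830887686695
```

Request:
arm_command --steps '[[[0, 0.2, -1], 0, 0.25], [[0, 0, -0.6], 0, 0.25], [[0, 0, -0.2], 0, 0.25], [[0, 0, -0.2], 0, 0.25], [[0, 0, -0.2], 0, 0.25], [[0, 0, -0.2], 0, 0.25], [[0, 0, -0.1], 0, 0.25], [[0, 0, 0], 0, 0.25]]'

```text
t: 19.75
eef_pos: [0.4607, 0.0601, 0.1056]
eef_rot: [0.001, 0.111, 0.994, 0.0]
force: [-15.4, -2.2, 56.5]
grip_width: 0.0217
grip_force: 28.0
```

That presses too hard; I'll ease off to about 20 N.

Request:
arm_command --steps '[[[0, 0, 0.1], 0, 0.25], [[0, 0, 0.1], 0, 0.25], [[0, 0, 0.1], 0, 0.25], [[0, 0, 0], 0, 0.25], [[0, 0, 0], 0, 0.25], [[0, 0, 0], 0, 0.25], [[0, 0, 0], 0, 0.25], [[0, 0, 0], 0, 0.25]]'

```text
t: 20.55
eef_pos: [0.4605, 0.0601, 0.106]
eef_rot: [0.001, 0.111, 0.994, 0.0]
force: [-5.3, -0.7, 16.2]
grip_width: 0.021
grip_force: 8.4
```

Request:
arm_command --steps '[[[0, 0, 0], -6, 0.25], [[0, 0, 0], -6, 0.25], [[0, 0, 0], -6, 0.25], [[0, 0, 0], -6, 0.25], [[0, 0, 0], -6, 0.25], [[0, 0, 0], -6, 0.25], [[0, 0, 0], -6, 0.25], [[0, 0, 0], -3, 0.25]]'

```text
t: 21.35
eef_pos: [0.4583, 0.0601, 0.1059]
eef_rot: [-0.002, 0.484, 0.875, -0.0]
force: [-11.4, 0.3, 26.8]
grip_width: 0.0211
grip_force: 13.2
```

```bash
cat > dial.py <<'E'
from h import *
o=ctrl.get_obs();print(o["t"],o["eef_pos"],o["force"],o["ft_torque"],o["q"][6])
for n in ("top","scene"):
    c=optics.capture(n);w=cloud(c);f=c["frame"].astype(int)
    d=w[...,:2]-[.4597,.0604];r=np.hypot(d[...,0],d[...,1])
    s=(w[...,2]>.085)&(w[...,2]<.094)&(r<.028)
    b=f.sum(-1)
    if s.sum():
        t=s&(b>max(240,np.percentile(b[s],50)+90)); print(n,s.sum(),t.sum(),"dial deg",[(round(float(-np.degrees(np.arctan2(y,x))+1.84),0),round(float(np.hypot(x,y)),3)) for x,y in d[t]][:12], b[s].max())
E
python3 dial.py
```

```text
21.35 [0.45830474 0.06011785 0.10590776] [-11.42427653   0.26736373  26.78831549] [-0.18984019  2.46433208  0.02603252] 0.5411223629067285
scene 94 7 dial deg [(-114.0, 0.027), (22.0, 0.007), (38.0, 0.013), (39.0, 0.014), (46.0, 0.022), (38.0, 0.024), (41.0, 0.028)] 389
```

The pointer shows about 42°, so the dial follows without slipping. Continuing 45° at a time.

Request:
arm_command --steps '[[[0, 0, 0.05], -6, 0.25], [[0, 0, 0], -6, 0.25], [[0, 0, 0], -6, 0.25], [[0, 0, 0], -6, 0.25], [[0, 0, 0], -6, 0.25], [[0, 0, 0], -6, 0.25], [[0, 0, 0], -6, 0.25], [[0, 0, 0], -3, 0.25]]'

```text
t: 22.25
eef_pos: [0.4568, 0.0616, 0.1059]
eef_rot: [-0.003, 0.782, 0.624, -0.001]
force: [-13.1, 3.9, 26.1]
grip_width: 0.0211
grip_force: 13.3
```

```bash
python3 dial.py
```

```text
22.25 [0.45682298 0.06160792 0.10592773] [-13.14149773   3.89360946  26.08292195] [0.85229307 3.05919832 0.04581903] -0.06941997233357552
scene 77 8 dial deg [(-172.0, 0.027), (170.0, 0.025), (85.0, 0.006), (88.0, 0.012), (72.0, 0.01), (91.0, 0.017), (81.0, 0.015), (82.0, 0.022)] 323
```

Request:
arm_command --steps '[[[0, 0, 0.02], -6, 0.25], [[0, 0, 0], -6, 0.25], [[0, 0, 0], -6, 0.25], [[0, 0, 0], -6, 0.25], [[0, 0, 0], -6, 0.25], [[0, 0, 0], -6, 0.25], [[0, 0, 0], -6, 0.25], [[0, 0, 0], -4, 0.25]]'

```text
t: 23.15
eef_pos: [0.4569, 0.0637, 0.106]
eef_rot: [-0.004, 0.963, 0.269, -0.002]
force: [-13.1, 8.7, 25.2]
grip_width: 0.0214
grip_force: 12.7
```

```bash
python3 dial.py
```

```text
23.15 [0.45690408 0.06368335 0.1059506 ] [-13.05971717   8.73060939  25.20131847] [2.0601893  2.94602297 0.0356448 ] -0.6870265170452884
top 2 0 dial deg [] 68
scene 79 9 dial deg [(-173.0, 0.026), (150.0, 0.023), (145.0, 0.02), (145.0, 0.016), (139.0, 0.013), (136.0, 0.024), (138.0, 0.02), (140.0, 0.013), (122.0, 0.022)] 500
```

The pointer reads about 138°. Lifting straight up and checking.

Request:
arm_command --steps '[[[0, 0, 0.3], 0, 0.25], [[0, 0, 1], 0, 0.25], [[0, 0, 3], 0, 0.25], [[0, 0, 3], 0, 0.25], [[0, 0, 3], 0, 0.25], [[-1, 3, 1], 0, 0.25], [[-1, 4, 0], 0, 0.25], [[-1, 4, 0], 0, 0.25]]'

```text
t: 24.05
eef_pos: [0.4302, 0.171, 0.2194]
eef_rot: [-0.001, 0.963, 0.269, 0.001]
force: [0.4, 0.1, 0.2]
grip_width: 0.0217
grip_force: 0.0
```

Request:
arm_command --steps '[[[0, 4, 0], 0, 0.25], [[0, 4, 0], 0, 0.25], [[0, 4, 0], 0, 0.25], [[0, 4, 0], 0, 0.25], [[0, 0, 0], 0, 0.25], [[0, 0, 0], 0, 0.25], [[0, 0, 0], 0, 0.25], [[0, 0, 0], 0, 0.25]]'

```text
t: 24.85
eef_pos: [0.4302, 0.3286, 0.2184]
eef_rot: [0.0, 0.963, 0.269, 0.0]
force: [0.8, -0.7, -1.7]
grip_width: 0.0215
grip_force: 0.0
```

```bash
python3 dial.py; python3 tilt.py; python3 look.py t9
```

```text
24.85 [0.43022545 0.32855683 0.2183782 ] [ 0.78770911 -0.67805531 -1.72079238] [-0.03049521  0.02110433  0.02486779] -1.3522493398431197
top 237 12 dial deg [(155.0, 0.006), (134.0, 0.007), (166.0, 0.008), (148.0, 0.01), (135.0, 0.012), (155.0, 0.013), (144.0, 0.014), (143.0, 0.019), (136.0, 0.021), (131.0, 0.023), (142.0, 0.023), (136.0, 0.025)] 499
scene 138 11 dial deg [(140.0, 0.02), (147.0, 0.016), (163.0, 0.014), (132.0, 0.01), (134.0, 0.006), (132.0, 0.024), (140.0, 0.02), (124.0, 0.018), (126.0, 0.014), (123.0, 0.01), (118.0, 0.007)] 526
top 470 slope deg [-0.1  0.3] 0.1553 [0.5924 0.0317] [0.6638 0.1039]
scene 331 slope deg [-0.4 -0.1] 0.1551 [0.5925 0.0332] [0.6673 0.1098]
25.05 [0.42994917 0.3294069  0.21814295] [-1.16004333 -0.71441346  0.11422246]
(0.155, array([0.6273, 0.0681]), 0.0376, np.int32(470), array([0.6274, 0.0679, 0.1554]), array([210, 143,  25,  24], dtype=int32))
(0.111, array([ 0.6218, -0.0373]), 0.0375, np.int32(436), array([ 0.6213, -0.0375,  0.1112]), array([246, 148,  24,  24], dtype=int32))
25.1 [0.42991582 0.32956796 0.21810666] [ 0.65560079 -0.55897212  0.0050086 ] -1.3522823035805924
```

View pics/t9.png

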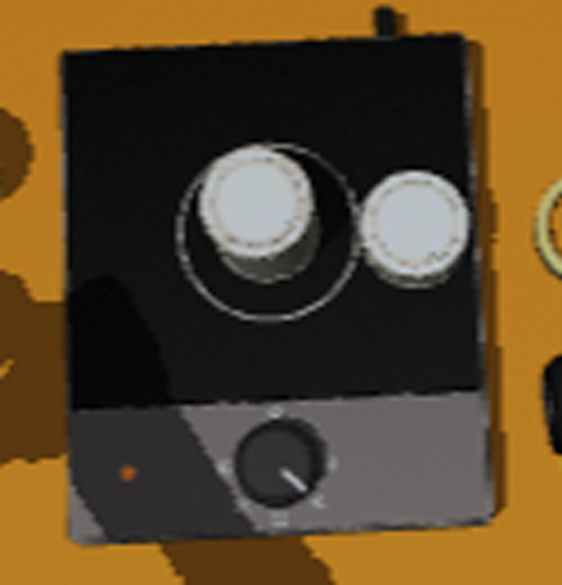

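The pointer at (292,478) points to the three-dot mark at lower right. The tin stands upright on the ring, and the squat tin is unmoved. Handing in.

```bash
python3 -c "
from bench import ctrl
print(ctrl.hand_in())"
```

```text
the job is handed in; nothing more can be done
None
```

I handed the job in at about 25 s: the tall tin stands upright about 1.5 mm from the ring centre and the dial is on three dots, but my first two pushes leaned the tin (about 10° at worst, settling upright each time), so "do not tip" was not fully kept; the squat tin did not move.

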